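# Bring the red-lidded spice jar to the front of the carousel

## Task

Turn the spice carousel by pushing the posts on its rim round with the fingertips until the red-lidded jar stands at the front, squarely in line with the white pointer on the stand, and leave it at rest there. Go gently, so that all the jars stay standing on the tray; do not touch or lift any jar, and leave the other things on the counter where they are.

Things in the scene. Friction and masses are not known exactly. Their poses are not given: they have to be found in the camera images.
- stand: fixed stand of the spice carousel: dark disc, 130 mm in diameter and 10 mm high, under the tray, with a flat white pointer, 6 mm high, that shows the front. Origin on the counter (z = 0) on the turning axis, z up; its own -x axis is the front: the pointer runs along it, its tip 193 mm from the axis, 53 mm beyond the tray's edge. Its yaw varies
- carousel (a joint): angle (rad) of the carousel's round wooden tray on the stand, growing anticlockwise seen from above; it turns either way, beyond a full turn, with light friction (about 1 N at a post) and stops where it is left. Tray 280 mm in diameter, floor 22 mm and 16 mm wide rim 30 mm above the counter. The jars, about 80 mm from the axis, ride with it; their places at the start do not depend on this angle
- post (a point): centre of the top of one of six alike light metal posts, 12 mm in diameter, that stand on the tray's rim 132 mm from the axis, 60 degrees apart, from 30 to 90 mm above the counter, and turn with the tray; at joint value 0 this one points along the stand's front (-x). A brass knob 20 mm in diameter stands on the axis, up to 57 mm above the counter
- jar_red: the marked jar: glass spice jar 46 mm in diameter and 55 mm tall, loose, standing on the floor of the carousel's tray, with a red lid 14 mm high and 47 mm across; origin at the centre of its underside, z up
- jar_white: glass spice jar 46 mm in diameter and 55 mm tall, loose, standing on the floor of the carousel's tray, with a white lid 14 mm high and 47 mm across; origin at the centre of its underside, z up
- jar_black: glass spice jar 46 mm in diameter and 55 mm tall, loose, standing on the floor of the carousel's tray, with a black lid 14 mm high and 47 mm across; origin at the centre of its underside, z up
- jar_green: glass spice jar 46 mm in diameter and 55 mm tall, loose, standing on the floor of the carousel's tray, with a green lid 14 mm high and 47 mm across; origin at the centre of its underside, z up
- jar_blue: glass spice jar 46 mm in diameter and 55 mm tall, loose, standing on the floor of the carousel's tray, with a blue lid 14 mm high and 47 mm across; origin at the centre of its underside, z up
- mug: loose blue mug, 80 mm in diameter, 90 mm tall, handle on its +y side; origin at the centre of its underside
- bowl: loose white bowl, 130 mm in diameter, 55 mm tall; origin at the centre of its underside
- salt_shaker: loose steel salt shaker, 44 mm in diameter, 80 mm tall; origin at the centre of its underside
There are look-alikes about, which are no part of the job. What is shaped like the jar_black but pink or purple is not meant.

How it is judged:
By the outcome, as a careful person would: the job done as asked, in the order asked, and still so for the second after the job is handed in, with the robot touching nothing.
It also fails if it takes over 48 s, if anything falls off the work surface, if the arm or the gripper's body presses on something with over 40 N, if the wrist force passes 120 N, or if a joint passes its speed limit or range.

## Robot

A 7-joint arm with a two-finger parallel gripper is mounted at the origin on the work surface. World frame = base frame: x ahead of the robot, y to its left, z up, the work surface at z = 0. Lengths are in m, angles in rad, forces in N, time in s.
With the tool pointing down it reaches from about 0.425 to 0.825 m from the base axis. Payload 3.6 kg.
Tool frame: the origin (TCP) lies at the very end of the fingers, on their centre line; the grasp point (between the pads) lies 19 mm behind it (manip.grasp_offset is the distance from the TCP to the grasp point, in m); z points along the fingers, y is the line along which they close (so a half turn about z gives the same grasp; the last joint's range is limited). The gripper opens to 93 mm and grips with 3 to 60 N. Pads are 15 mm wide; open, the fingers measure 128 mm over their backs; the gripper's body (75 mm by 188 mm) begins 65 mm behind the grasp point.
Start: joints at [1.177, 0.615, -0.013, 1.423, 0.008, 1.103, -0.04], TCP at [0.234, -0.606, 0.219] pointing down, gripper open.
Joint ranges: [-3.12, 3.12], [-0.3, 2.06], [-1.34, 1.32], [0.26, 2.42], [-1.36, 4.5], [0.01, 1.98], [-2.84, 2.84]. Speed limits (rad/s): [2.79, 2.79, 3.14, 3.14, 3.14, 3.14, 3.14].

## Interface

Orientations are given as a rotation vector (axis times angle).
In Python, from plant import manip gives the robot as it stands.
- The arm moves only by the shell command python3 -m inch 'ROWS' [FORCE]. ROWS is JSON, a list of rows, each a list of 5 numbers: the shift along the tool's x, y, z in mm, then the turn about the tool's z in degrees, then the closure, from -1 (fully open) to 1 (shut). In form: [[tx, ty, tz, twist, gripper], ...]. A call has 1 to 5 rows; each row shifts and turns the commanded pose from where the row before left it, along the tool's axes as they then stand; what a row does not reach is not made up. A row lasts 1/10 s, in which the tool goes at most 50 mm and 8.59 degrees, less where a joint would pass 70% of its speed; a pose out of reach is approached as far as the arm can. A call with a gripper value outside its range is refused whole. The fingers move at their own pace and stop on an object; FORCE is the grip in N (left out, the last holds). Time passes only in rows, so rows that do not move let the fingers close. It gives the time, the measured TCP pose, the force, the opening and the grip force at its end, in the units of the state.
- manip.get_obs(): the state, without advancing time (a new reading comes with each control period).
- manip.snapshot(name): name is "side" or "top" or "wrist"; returns a dict with "frame" (480x640x3 uint8, blue, green, red), "mtx" (3x3 intrinsics, pixels), "dist" ([k1, k2, p1, p2, k3] as OpenCV has them; the pictures are not rectified), "R" (3x3) and "t" (3): a world point X has camera coordinates R X + t; the wrist camera has in their place "hand_eye" (4x4, takes a point from camera to tool coordinates, whose origin is the TCP and whose axes are the flange's). Camera axes: x right, y down, z forward; pixel columns grow to the right and rows downward; lengths in m; the calibration is good to about 2 mm. A picture is of the moment at which its call begins: read the wrist's pose just before it. There is no depth.
- manip.sign_off(): hands the job in; it is judged then, once.
Trained networks look in a picture, given as the dict that the camera call returned (one of the last four; its "shot" number tells which), for a name from the list of things; names that differ only in an ending like _2 or _b are one class to them, and where a whole thing is asked for, a point or a joint stands for the part that bears it (a point fixed in the world has none). Each returns a list of dicts, best first, with "score" (0 to 1); they miss things now and then, are a little off and sometimes report something else, mostly with a low value. They report only what shows in the picture. A call takes as long as a camera call. They do not tell look-alikes from the thing itself.
- manip.look_for(picture, label): "position" ([column, row] as shares, 0 to 1, of the picture: columns of its width, rows of its height, amid what is visible of it).
- manip.pinpoint(picture, label): "position" ([column, row] as shares, 0 to 1, of the picture: columns of its width, rows of its height: a listed point, or the origin of a listed thing).
The state is a dict: "t": time; "joint_pos": joint angles; "joint_velocities": joint speeds; "tau": joint torques, N m; "ee_pos": TCP position; "tcp_rot": TCP orientation; "ft_force": force on the tool from outside, world axes, zero at the start; "moment": the same for the moment, N m; "finger_gap": opening from 0.0 (shut) to 1.0 (fully open); "grasp_force": force on a finger pad.
Only numpy, scipy, OpenCV 4.12 (cv2) and the standard library are available. Lean on these libraries where they do the work, as an engineer would, in place of code of your own. Each camera call takes 0.05 s, during which the arm holds its last target. There are 200 camera calls.

## Working session

There is one attempt and no reset: what is moved stays moved. The work goes in short steps, Python scripts to look and compute and a shell command to move; the robot and the scene stay as the last step left them, time stands still between calls to the robot, and variables do not carry over. Pictures are saved under pics/ and viewed, at most 10 in all, crops included, and the job is handed in when it is done.

```bash
mkdir -p pics; ls; cat > h.py <<'E'
import numpy as np, cv2, json
from plant import manip
from scipy.spatial.transform import Rotation as Rn
def ray(s,px):
    p=cv2.undistortPoints(np.array([[px]],float),np.array(s["mtx"]),np.array(s["dist"]))[0,0]
    R=np.array(s["R"]);t=np.array(s["t"]).ravel()
    return -R.T@t, R.T@np.array([p[0],p[1],1])
def atz(s,px,z):
    c,d=ray(s,px); return c+d*(z-c[2])/d[2]
def proj(s,X):
    R=np.array(s["R"]);return cv2.projectPoints(np.array(X,float).reshape(-1,3),cv2.Rodrigues(R)[0],np.array(s["t"],float).reshape(3,1),np.array(s["mtx"]),np.array(s["dist"]))[0].reshape(-1,2)
E
python3 - <<'E'
from h import *
for n in("top","side"):
    s=manip.snapshot(n); cv2.imwrite(f"pics/{n}0.png",s["frame"])
    if n=="top":
        for l,z in(("stand",0),("jar_red",.022),("post",.09),("mug",0),("bowl",0),("salt_shaker",0)):
            for d in manip.pinpoint(s,l)[:6]:
                px=np.array(d["position"])*[640,480]; print(l,round(d["score"],2),px.round(),atz(s,px,z).round(3))
o=manip.get_obs();print(o["t"],o["ee_pos"],o["tcp_rot"],o["finger_gap"])
E
```

```text
pics
stand 0.69 [353. 253.] [ 0.551 -0.107  0.   ]
jar_red 0.62 [375. 240.] [ 0.586 -0.165  0.022]
post 0.68 [373. 299.] [ 0.432 -0.153  0.09 ]
post 0.41 [376. 238.] [ 0.588 -0.16   0.09 ]
mug 0.78 [166. 281.] [0.472 0.403 0.   ]
mug 0.73 [326. 243.] [ 0.579 -0.034  0.   ]
bowl 0.82 [465. 285.] [ 0.465 -0.416  0.   ]
salt_shaker 0.75 [205. 202.] [0.688 0.298 0.   ]
0.4 [ 0.23370597 -0.60638375  0.21847539] [-3.08818658e+00 -5.74501718e-01  5.76056827e-05] 0.9988999068425423
```

View pics/top0.png

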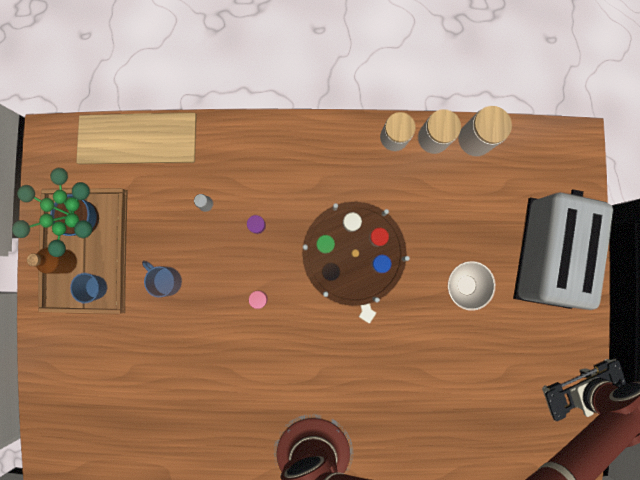

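```bash
python3 -c "
import cv2
f=cv2.imread('pics/top0.png')[180:330,260:450];cv2.imwrite('pics/crop0.png',cv2.resize(f,None,fx=4,fy=4,interpolation=2))"
```

```text
(no output)
```

View pics/crop0.png

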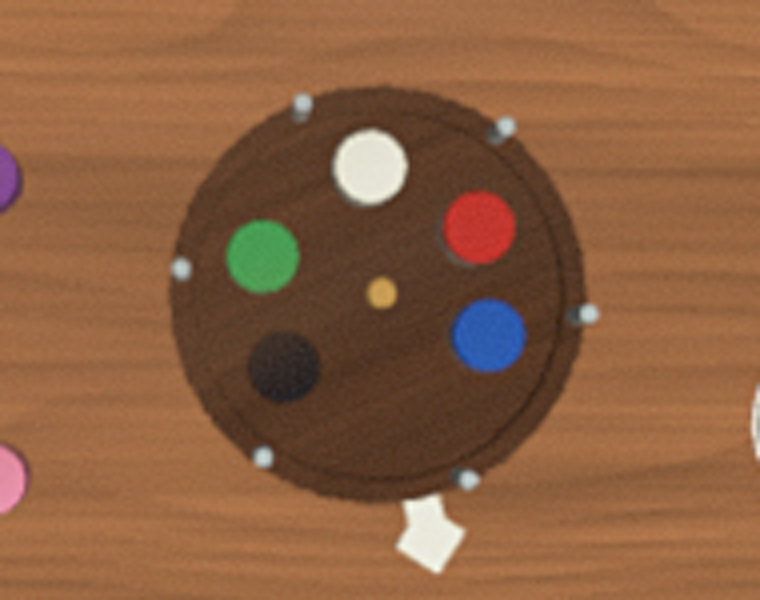

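View pics/side0.png

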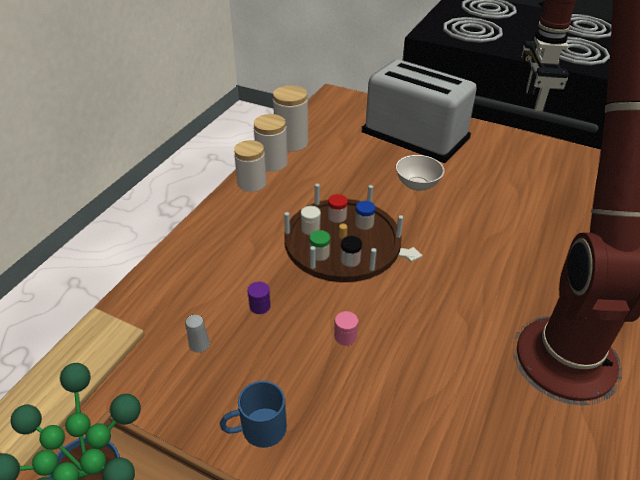

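The top view shows one candidate for the red lid, at (379,237). The look-alikes, pink at (258,300) and purple at (256,224), stand off the tray, and the crop confirms the choice. The pointer is at (367,313) and the posts are around the rim, so the tray has to turn about 110° clockwise.

```bash
cat >> h.py <<'E'
from scipy.optimize import least_squares
def blob(f,lo,hi,box):
    h=cv2.cvtColor(f,cv2.COLOR_BGR2HSV); m=cv2.inRange(h,np.array(lo),np.array(hi))
    k=np.zeros_like(m);x0,y0,x1,y1=box;k[y0:y1,x0:x1]=255; m&=k
    n,_,st,c=cv2.connectedComponentsWithStats(m)
    i=1+np.argmax(st[1:,4]); return c[i],st[i,4]
ang=lambda v:np.degrees(np.arctan2(v[1],v[0]))
E
cat > top.py <<'E'
from h import *
s=manip.snapshot("top");f=s["frame"]
pt,a1=blob(f,(0,0,170),(179,60,255),(340,300,390,330))
rd,a2=blob(f,(0,150,100),(8,255,255),(300,195,410,310))
kn,a3=blob(f,(14,110,140),(28,255,255),(340,240,370,265))
print(pt,a1,rd,a2,kn,a3)
C=atz(s,kn,.057)[:2];P=atz(s,pt,.006)[:2];print("C",C,"ptr",ang(P-C),np.hypot(*(P-C)))
for z in(.077,.091):
    r=atz(s,rd,z)[:2];print("red",z,r,ang(r-C),np.hypot(*(r-C)))
g=cv2.inRange(cv2.cvtColor(f,cv2.COLOR_BGR2HSV),np.array((0,0,135)),np.array((179,70,255)))
n,_,st,c=cv2.connectedComponentsWithStats(g)
for i in range(1,n):
    w=atz(s,c[i],.088)[:2]
    if .115<np.hypot(*(w-C))<.15: print("post",c[i].round(1),st[i,4],ang(w-C).round(1),np.hypot(*(w-C)).round(3),w.round(3))
E
python3 top.py
```

```text
[366.70050761 312.78172589] 197 [379.57706093 236.13261649] 279 [355.11363636 252.79545455] 44
C [ 0.54982188 -0.10827337] ptr -167.40439240690998 0.16398211143821398
red 0.077 [ 0.59253425 -0.17014328] -55.380441698317235 0.0751813246699191
red 0.091 [ 0.59159393 -0.1684713 ] -55.24276203738158 0.07327138013252259
post [335.3 205.1] 18 23.8 0.132 [ 0.671 -0.055]
post [386.1 211. ] 20 -35.9 0.132 [ 0.657 -0.186]
post [305.  246.6] 17 83.9 0.131 [0.564 0.022]
post [406.9 258. ] 20 -96.0 0.132 [ 0.536 -0.239]
post [325.4 294.1] 17 144.0 0.132 [ 0.443 -0.03 ]
post [376.8 299.8] 20 -156.2 0.132 [ 0.429 -0.162]
```

```bash
A='[[20,-9,0,0,0.4],[45,-20,0,0,0.4],[45,-20,0,0,0.4],[45,-20,0,0,0.4],[45,-20,0,0,0.4]]'; unset A
python3 -m inch '[[20,-9,0,0,0.4],[45,-20,0,0,0.4],[45,-20,0,0,0.4],[45,-20,0,0,0.4],[45,-20,0,0,0.4]]'
python3 -m inch '[[45,-20,0,0,0.4],[45,-20,0,0,0.4],[45,-20,0,0,0.4],[45,-20,0,0,0.4],[45,-20,0,0,0.4]]'
python3 -m inch '[[45,-20,0,0,0.4],[45,-20,0,0,0.4],[31,-11,0,0,0.4],[0,0,0,-8.2,0.4],[0,0,0,-8.2,0.4]]'
python3 -m inch '[[0,0,0,-8.2,0.4],[0,0,0,-8.2,0.4],[0,0,0,-8.2,0.4],[0,0,0,-8.2,0.4],[0,0,0,-8.2,0.4]]'
python3 -m inch '[[0,0,0,-8.2,0.4],[0,0,0,-8.2,0.4],[0,0,0,-8.2,0.4],[0,0,0,-8.2,0.4],[0,0,0,-8.2,0.4]]'
python3 -m inch '[[0,0,0,-8.2,0.4],[0,0,0,-8.2,0.4],[0,0,0,-8.2,0.4],[0,0,0,0,0.4],[0,0,0,0,0.4]]'
cat > st.py <<'E'
from h import *
import sys
o=manip.get_obs();R=Rn.from_rotvec(o["tcp_rot"]).as_matrix();p=np.array(o["ee_pos"])
C=np.array([.5498,-.1083])
print("t",o["t"],"p",p.round(4),"yang",ang(R[:2,1]).round(1),"tilt",R[2,2].round(4),"polar",ang(p[:2]-C).round(1),np.hypot(*(p[:2]-C)).round(4),"gap",round(o["finger_gap"]*93,1),"F",np.round(o["ft_force"],1),"q",np.round(o["joint_pos"],2))
if len(sys.argv)>1:
    a=np.radians(float(sys.argv[1]));T=np.r_[C+.132*np.array([np.cos(a),np.sin(a)]),float(sys.argv[2])]
    print("to go mm (tool)",((R.T@(T-p))*1000).round(1))
E
python3 st.py -35.9 .055
```

```text
t: 0.95
ee_pos: [0.3896, -0.4501, 0.2189]
tcp_rot: [3.088, 0.574, 0.001]
ft_force: [0.5, 0.0, -0.4]
finger_gap: 0.617
grasp_force: 0.0
t: 1.45
ee_pos: [0.5636, -0.2758, 0.219]
tcp_rot: [3.088, 0.574, 0.001]
ft_force: [0.4, 0.2, -0.9]
finger_gap: 0.303
grasp_force: 0.0
t: 1.95
ee_pos: [0.6579, -0.184, 0.2182]
tcp_rot: [-2.97, -1.023, 0.0]
ft_force: [-0.3, -0.0, -1.3]
finger_gap: 0.299
grasp_force: 0.0
t: 2.45
ee_pos: [0.6568, -0.1864, 0.2187]
tcp_rot: [2.428, 1.994, -0.0]
ft_force: [-0.8, -0.8, -0.3]
finger_gap: 0.301
grasp_force: 0.0
t: 2.95
ee_pos: [0.6568, -0.1865, 0.2187]
tcp_rot: [1.576, 2.718, -0.0]
ft_force: [-0.5, -0.1, -0.2]
finger_gap: 0.299
grasp_force: 0.0
t: 3.45
ee_pos: [0.6569, -0.1864, 0.2186]
tcp_rot: [-0.974, -2.987, -0.0]
ft_force: [0.2, 0.3, 0.5]
finger_gap: 0.303
grasp_force: 0.0
t 3.45 p [ 0.6569 -0.1864  0.2186] yang 53.9 tilt -1.0 polar -36.1 0.1325 gap 28.2 F [0.2 0.3 0.5] q [ 0.54  0.73 -0.59  1.3   0.4   1.23  0.88]
to go mm (tool) [  0.5   0.5 163.6]
```

```bash

python3 -m inch '[[0,0,20,0,0.4],[0,0,40,0,0.4],[0,0,40,0,0.4],[0,0,14,0,0.4],[0,0,0,0,0.4]]'
cat > w.py <<'E'
from h import *
import sys
o=manip.get_obs();s=manip.snapshot("wrist");cv2.imwrite(f"pics/{sys.argv[1]}.png",s["frame"])
H=np.array(s["hand_eye"]);
# tool pts: post axis expected under TCP
R=Rn.from_rotvec(o["tcp_rot"]).as_matrix();p=np.array(o["ee_pos"])
W=np.eye(4);W[:3,:3]=R;W[:3,3]=p
M=np.linalg.inv(W@H);s["R"]=M[:3,:3];s["t"]=M[:3,3]
for d in manip.pinpoint(s,"post")[:4]:
    px=np.array(d["position"])*[640,480];w=atz(s,px,.09);print("post",round(d["score"],2),px.round(),w.round(4),"tool",((R.T@(w-p))*1000).round(1))
print("tcp px",proj(s,p).round())
E
python3 w.py w1
```

```text
t: 3.95
ee_pos: [0.6554, -0.1861, 0.1024]
tcp_rot: [-0.969, -2.983, 0.001]
ft_force: [0.2, -0.2, 1.1]
finger_gap: 0.3
grasp_force: 0.0
tcp px [[317. 284.]]
```

View pics/w1.png

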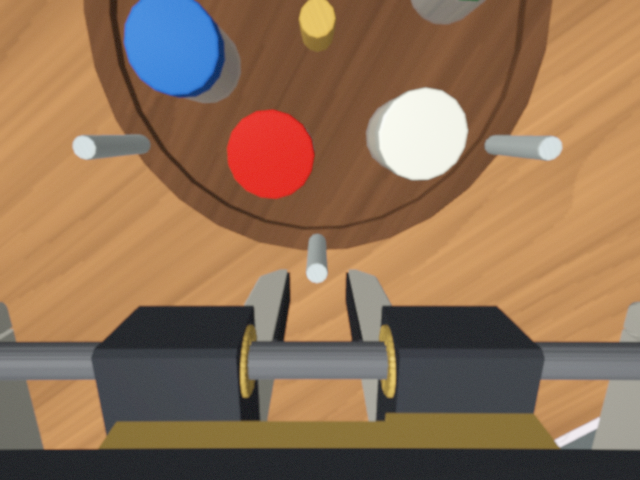

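```bash

python3 -m inch '[[0,0,20,0,0.4],[0,0,20,0,0.4],[0,0,7,0,0.4],[0,0,0,0,0.4]]'
python3 -m inch '[[0,-2.3,0,1,0.4],[0,-2.3,0,1,0.4],[0,-2.3,0,1,0.4],[0,-2.3,0,1,0.4],[0,-2.3,0,1,0.4]]'
python3 st.py
```

```text
t: 4.45
ee_pos: [0.6574, -0.1863, 0.0585]
tcp_rot: [0.969, 2.987, 0.0]
ft_force: [0.2, 0.6, 0.3]
finger_gap: 0.297
grasp_force: 0.0
t: 4.95
ee_pos: [0.6504, -0.1951, 0.0583]
tcp_rot: [1.1, 2.941, 0.002]
ft_force: [0.3, 1.0, 0.4]
finger_gap: 0.301
grasp_force: 0.5
t 4.95 p [ 0.6504 -0.1951  0.0583] yang 49.0 tilt -1.0 polar -40.8 0.1329 gap 28.0 F [0.3 1.  0.4] q [ 0.53  0.88 -0.5   1.48  0.48  0.91  0.73]
```

```bash

python3 -m inch '[[0.1,-3.5,0,1.5,0.4],[0.1,-4.6,0,2,0.4],[0.1,-5.8,0,2.5,0.4],[0.2,-6.9,0,3,0.4],[0.2,-6.9,0,3,0.4]]'
python3 -m inch '[[0.2,-6.9,0,3,0.4],[0.2,-6.9,0,3,0.4],[0.2,-6.9,0,3,0.4],[0.2,-6.9,0,3,0.4],[0.2,-6.9,0,3,0.4]]'
python3 -m inch '[[0.2,-6.9,0,3,0.4],[0.2,-6.9,0,3,0.4],[0.2,-6.9,0,3,0.4],[0.2,-6.9,0,3,0.4],[0.2,-6.9,0,3,0.4]]' |tail -3
python3 st.py
```

```text
t: 5.45
ee_pos: [0.6296, -0.2146, 0.0579]
tcp_rot: [1.405, 2.809, 0.0]
ft_force: [0.4, -0.3, 1.1]
finger_gap: 0.302
grasp_force: 0.5
t: 5.95
ee_pos: [0.5996, -0.232, 0.0579]
tcp_rot: [1.76, 2.601, -0.0]
ft_force: [0.5, -1.1, -0.5]
finger_gap: 0.294
grasp_force: 0.6
ft_force: [1.1, -0.7, -0.8]
finger_gap: 0.301
grasp_force: 0.6
t 6.45 p [ 0.5661 -0.2409  0.0578] yang 6.8 tilt -1.0 polar -83.0 0.1336 gap 28.0 F [ 1.1 -0.7 -0.8] q [ 0.55  0.76 -0.31  1.68  0.32  0.74  0.21]
```

```bash

python3 -m inch '[[0.3,-6.9,0,3,0.4],[0.3,-6.9,0,3,0.4],[0.3,-6.9,0,3,0.4],[0.3,-6.9,0,3,0.4],[0.3,-6.9,0,3,0.4]]'|tail -3
python3 -m inch '[[0.3,-6.9,0,3,0.4],[0.3,-6.9,0,3,0.4],[0.3,-6.9,0,3,0.4],[0.3,-6.9,0,3,0.4],[0.3,-6.9,0,3,0.4]]'|tail -3
python3 -m inch '[[0.3,-6.9,0,3,0.4],[0.3,-6.9,0,3,0.4],[0.3,-6.9,0,3,0.4],[0.3,-6.9,0,3,0.4],[0.3,-6.9,0,3,0.4]]' |tail -3
python3 -m inch '[[0.2,-6.9,0,3,0.4],[0.2,-5.8,0,2.5,0.4],[0.1,-4.6,0,2,0.4],[0.1,-2.3,0,1,0.4],[0,-1.2,0,0.5,0.4]]' |tail -3
python3 st.py; python3 top.py; python3 w.py w2
```

```text
ft_force: [1.1, -1.0, -0.6]
finger_gap: 0.301
grasp_force: 0.6
ft_force: [0.2, -1.6, -0.6]
finger_gap: 0.303
grasp_force: 0.6
ft_force: [0.1, -1.5, -0.1]
finger_gap: 0.3
grasp_force: 0.6
ft_force: [-0.4, -1.2, -0.2]
finger_gap: 0.302
grasp_force: 0.5
t 8.45 p [ 0.454  -0.1971  0.0577] yang -47.0 tilt -1.0 polar -137.2 0.1306 gap 28.1 F [-0.4 -1.2 -0.2] q [ 0.39  0.62 -0.04  2.03  0.05  0.49 -0.5 ]
[364.34375 316.9375 ] 64 [369.16724739 278.03484321] 287 [355.06666667 252.86666667] 45
C [ 0.54963496 -0.10815072] ptr -170.1998349010884 0.17361013620853855
red 0.077 [ 0.48418813 -0.1432366 ] -151.8043531710996 0.07425837957373302
red 0.091 [ 0.48429857 -0.14182557] -152.7330939749281 0.07350400961391837
post [367.4 202.2] 19 -12.7 0.133 [ 0.679 -0.137]
post [318.2 217.2] 20 47.2 0.132 [ 0.639 -0.011]
post [404.8 237.2] 19 -72.4 0.132 [ 0.59  -0.234]
post [306.8 267.4] 19 107.2 0.131 [0.511 0.017]
post [381.4 292.6] 73 -147.5 0.122 [ 0.447 -0.174]
post [394.  285.5] 2 -130.7 0.129 [ 0.465 -0.206]
post [393.  288.5] 2 -134.0 0.132 [ 0.458 -0.204]
post [392.  291.5] 2 -137.0 0.136 [ 0.45  -0.201]
post [374. 294.] 1 -156.3 0.116 [ 0.444 -0.155]
post [390. 296.] 1 -141.7 0.142 [ 0.438 -0.196]
post [344.5 302.8] 18 167.3 0.132 [ 0.421 -0.079]
tcp px [[316. 286.]]
```

View pics/w2.png

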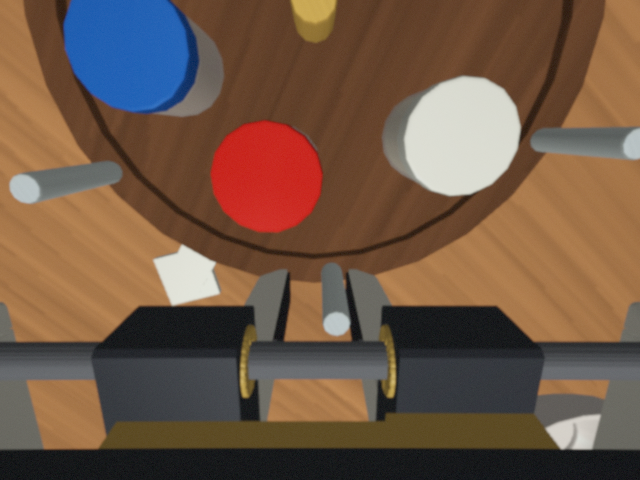

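```bash

python3 -m inch '[[0.1,-3.5,0,1.5,0.4],[0.1,-4.6,0,2,0.4],[0.1,-5.8,0,2.5,0.4],[0.1,-5.8,0,2.5,0.4],[0.1,-4.6,0,2,0.4]]'|tail -3
python3 -m inch '[[0,-3.5,0,1.5,0.4],[0,-2.3,0,1,0.4],[0,-1.2,0,0.5,0.4],[0,0,0,0,0.4]]'|tail -3
cat >> top.py <<'E'
W=np.array([atz(s,c[i],.089)[:2] for i in range(1,n) if 12<=st[i,4]<=26 and .12<np.hypot(*(atz(s,c[i],.089)[:2]-C))<.145])
b=ang(((W-C)@np.eye(2)).T)
fun=lambda q:(np.concatenate([(W-q[:2]-.132*np.c_[np.cos(q[2]+k),np.sin(q[2]+k)]) for k in [np.radians(60)*np.round((np.radians(b)-q[2])/np.radians(60))]]).ravel()) if 0 else np.ravel([w-q[:2]-.132*np.array([np.cos(q[2]+k),np.sin(q[2]+k)]) for w,k in zip(W,np.radians(60)*np.round((np.radians(b-b[0]))/np.radians(60)))])
q=least_squares(fun,[*C,np.radians(b[0])]).x
Cp=q[:2];r=atz(s,rd,.077)[:2];print("FIT C",Cp.round(4),"post mod60",(np.degrees(q[2])%60).round(2),"red",ang(r-Cp).round(2),"ptr",ang(P-Cp).round(2))
E
python3 st.py; python3 top.py|tail -1
python3 - <<'E'
import cv2,re
src=open('top.py').read().replace('manip.snapshot("top")','S0')
from h import *
S=manip.snapshot("top");S0=dict(S);S0["frame"]=cv2.imread('pics/top0.png')
import io,contextlib
b=io.StringIO()
with contextlib.redirect_stdout(b): exec(src)
print("initial",b.getvalue().splitlines()[-1])
E
```

```text
ft_force: [0.6, -0.8, -0.3]
finger_gap: 0.3
grasp_force: 0.5
ft_force: [0.3, -0.4, 0.0]
finger_gap: 0.302
grasp_force: 0.0
t 9.5 p [ 0.4355 -0.1713  0.0576] yang -60.4 tilt -1.0 polar -151.1 0.1305 gap 28.1 F [ 0.3 -0.4  0. ] q [ 0.31  0.59  0.03  2.1  -0.04  0.45 -0.69]
FIT C [ 0.5499 -0.108 ] post mod60 33.02 red -166.1 ptr -167.74Traceback (most recent call last):
  File "<stdin>", line 8, in <module>
AttributeError: 'numpy.ndarray' object has no attribute 'getvalue'
```

```bash

python3 -m inch '[[0,-1.2,0,0.5,0.4],[0,-1.2,0,0.5,0.4],[0,-0.9,0,0.4,0.4],[0,0,0,0,0.4]]'|tail -3
python3 - <<'E'
from h import *
import io,contextlib
src=open('top.py').read()
S=manip.snapshot("top")
for n_,fr in(("now",S["frame"]),("initial",cv2.imread('pics/top0.png'))):
    S0=dict(S);S0["frame"]=fr
    buf=io.StringIO()
    with contextlib.redirect_stdout(buf): exec(src.replace('manip.snapshot("top")','S0'),dict(S0=S0))
    print(n_,buf.getvalue().splitlines()[0],buf.getvalue().splitlines()[-1])
E
python3 st.py
```

```text
ft_force: [-0.6, -0.2, -0.6]
finger_gap: 0.302
grasp_force: 0.2
now [364.7260274  310.01369863] 73 [361.81468531 280.86013986] 286 [355.06666667 252.86666667] 45 FIT C [ 0.5499 -0.1082] post mod60 31.81 red -167.62 ptr -168.72
initial [366.68686869 312.81818182] 198 [379.48920863 236.15107914] 278 [355.11363636 252.79545455] 44 FIT C [ 0.5499 -0.1082] post mod60 23.95 red -55.35 ptr -167.41
t 10.05 p [ 0.4341 -0.1687  0.0577] yang -61.8 tilt -1.0 polar -152.4 0.1305 gap 27.8 F [ 0.5 -0.1 -0.6] q [ 0.3   0.59  0.04  2.11 -0.05  0.44 -0.71]
```

```bash

python3 -m inch '[[0,3,0,0,0.4],[0,4,0,0,0.4],[0,0,0,0,0.4],[0,0,-10,0,0.4],[0,0,-25,0,0.4]]'|tail -3
python3 -m inch '[[0,0,-40,0,0.4],[0,0,-40,0,0.4],[-40,0,-40,0,0.4],[-50,0,0,0,0.4],[0,-50,0,0,0.4]]'|tail -3
python3 -m inch '[[-40,-40,0,0,0.4],[-40,-40,0,0,0.4],[-40,-40,0,0,0.4],[-40,-40,0,0,0.4],[0,0,0,0,0.4]]'|tail -3
python3 st.py; python3 top.py
python3 - <<'E'
from h import *
s=manip.snapshot("top");cv2.imwrite("pics/top3.png",cv2.resize(s["frame"][180:330,260:450],None,fx=4,fy=4,interpolation=2))
s=manip.snapshot("side");cv2.imwrite("pics/side3.png",s["frame"])
E
```

```text
ft_force: [0.9, 0.4, -0.3]
finger_gap: 0.303
grasp_force: 0.0
ft_force: [0.7, 2.8, 0.0]
finger_gap: 0.3
grasp_force: 0.0
ft_force: [-0.8, -0.6, -0.5]
finger_gap: 0.304
grasp_force: 0.0
t 11.55 p [ 0.215  -0.1379  0.2132] yang -62.3 tilt -0.9998 polar -175.0 0.3361 gap 28.3 F [-0.8 -0.6 -0.5] q [ 0.79  0.01 -0.28  2.39 -0.02  0.74 -0.56]
[366.72588832 312.86294416] 197 [361.78947368 280.83859649] 285 [355.11363636 252.79545455] 44
C [ 0.54982188 -0.10827337] ptr -167.3973255822156 0.16421133430909168
red 0.077 [ 0.47690872 -0.1241894 ] -167.6862048661018 0.07463007668917085
red 0.091 [ 0.47708976 -0.12296309] -168.58156758382773 0.07420073381403203
post [380.3 207.1] 18 -28.1 0.133 [ 0.667 -0.171]
post [329.1 208.4] 19 31.7 0.132 [ 0.662 -0.039]
post [407.2 251. ] 19 -88.2 0.132 [ 0.554 -0.24 ]
post [304.2 253.8] 20 91.9 0.132 [0.546 0.024]
post [383.  296.2] 19 -148.2 0.132 [ 0.438 -0.178]
post [331.5 297.8] 18 151.8 0.132 [ 0.434 -0.046]
FIT C [ 0.55   -0.1082] post mod60 31.81 red -167.65 ptr -167.38
```

View pics/top3.png

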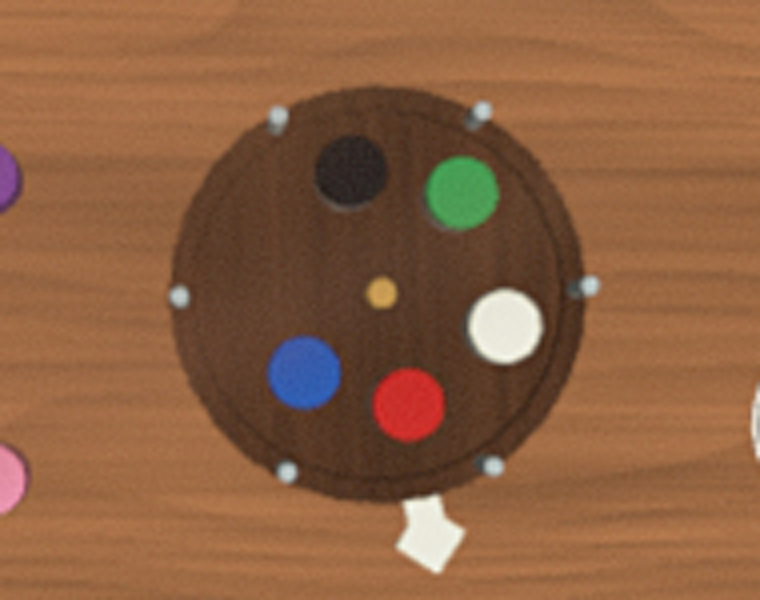

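View pics/side3.png

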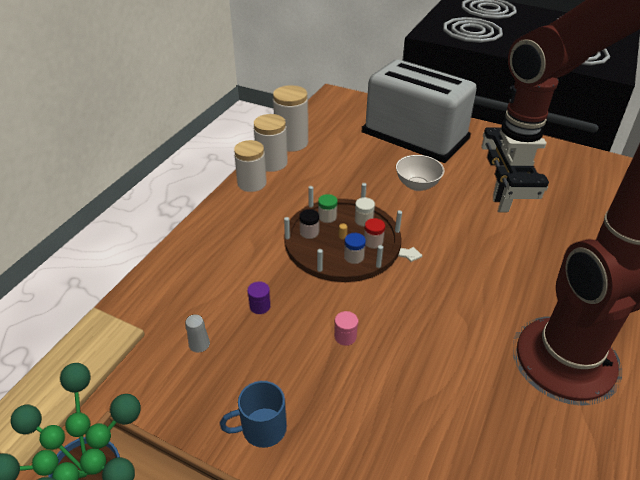

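The crop shows the red lid at (409,405), in line with the knob at (382,293) and the pointer at (432,535). They agree within about 0.3°. In the side view all five jars stand upright, nothing else has moved and the arm is clear, so I'm handing in.

```bash
python3 -c "
from plant import manip
print(manip.sign_off())"
```

```text
the job is handed in; nothing more can be done
None
```

I turned the carousel about 112° clockwise; the red-lidded jar now stands at the front, within about 0.3° of the pointer by the top camera, all five jars are upright, and I handed the job in at about 12 s (no verdict was returned).

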